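# Restock the gravity-feed tin rack

## Robot

A 6-joint arm with a two-finger parallel gripper is mounted at the origin on a cart in front of the work surface, level with it; the furniture and walls round the work are solid. World frame = base frame: x ahead of the robot, y to its left, z up, the work surface at z = 0. Lengths are in mm, angles in rad, forces in N, time in s.
With the tool pointing down it reaches from about 300 to 775 mm from the base axis. Payload 14.6 kg.
Tool frame: the origin (TCP) lies between the finger pads; the fingertips stand 25 mm ahead of it and the grasp point (between the pads) lies 6 mm ahead of it; z points along the fingers, y is the line along which they close (so a half turn about z gives the same grasp; the last joint's range is limited). The gripper opens to 94 mm and grips with 3 to 60 N. Pads are 16 mm wide; open, the fingers measure 119 mm over their backs; the gripper's body (75 mm by 177 mm) begins 78 mm behind the grasp point.
Start: joints at [-1.273, 0.3, 1.521, -0, 1.321, -0.067], TCP at [196.212, -513.8, 230.446] pointing down, gripper open.
Joint ranges: [-3.03, 3.03], [-0.79, 2.21], [0.23, 2.52], [-1.04, 4.18], [0, 3.07], [-2.55, 2.55]. Speed limits (rad/s): [2.22, 2.22, 2.57, 3.14, 3.14, 3.14].

## Interface

Orientations are given as [roll, pitch, yaw] about the fixed x, y, z axes, in that order (R = Rz(yaw) Ry(pitch) Rx(roll)).
In Python, from cell import manip gives the robot as it stands. The module is installed in compiled form; this text tells all that it offers.
- The arm moves only by the tool step_arm, never from a script. Its argument "series" is one flat list of numbers, 5 for each row, row after row: the shift along the world's x, y, z in mm, then the turn about the world's z in rad, then the closure, from 0 (fully open) to 1 (shut). In form: [dx, dy, dz, spin, jaw, dx, dy, dz, spin, jaw, ...]. A call has 1 to 20 rows; each row shifts and turns the commanded pose from where the row before left it; what a row does not reach is not made up. A row lasts 1/8 s, in which the tool goes at most 62.5 mm and 10.7 degrees, less where a joint would pass 70% of its speed; a pose out of reach is approached as far as the arm can. A call is refused whole if a number of a shift passes 62.5 or a number of a turn 0.188, either way. A call with a gripper value outside its range is refused whole. The fingers move at their own pace and stop on an object; "squeeze" is the grip in N (left out, the last holds). Time passes only in rows, so rows that do not move let the fingers close. It gives the time, the measured TCP pose, the force, the opening and the grip force at its end, in the units of the state.
- manip.read_state(): the state, without advancing time (a new reading comes with each control period).
- manip.camera(name): name is "scene" or "top" or "wrist"; returns (picture, depth): 384x512x3 uint8, blue, green, red; 384x512 float32, mm along the optical axis (not along the pixel's ray), 0 where there is no reading.
- manip.camera_info(name): a dict with "fovy" (degrees; the focal length in pixels is half the picture's height over the tangent of half this angle, whatever the lens; pixels are square), "cx", "cy" (the principal point, pixels), "eye" and "orientation" of the camera in the world. Camera axes: x right, y down, z forward; pixel columns grow to the right and rows downward; lengths in mm; the calibration is good to about 2 mm. A picture is of the moment at which its call begins: read the wrist's pose just before it. camera_info takes no time and is no camera call; for the wrist camera it gives the pose at the moment of the call.
- manip.sign_off(): hands the job in; it is judged then, once.
The state is a dict: "clock": time; "joints": joint angles; "qd": joint speeds; "effort": joint torques, N m; "eef_pos": TCP position; "eef_rot": TCP orientation; "wrist_force": force on the tool from outside, world axes, zero at the start; "moment": the same for the moment, N m; "finger_gap": finger opening in mm; "finger_force": force on a finger pad.
Only numpy, scipy, OpenCV 4.12 (cv2) and the standard library are available. Lean on these libraries where they do the work, as an engineer would, in place of code of your own. Each camera call takes 0.05 s, during which the arm holds its last target. There are 200 camera calls.

## Task

Restock the gravity-feed tin rack: lay the small plain tin that stands on the table on its side, across the rack's upper loading shelf, and let go of it; then push it over the shelf's back edge so that it drops under the hood and rolls down to lie behind the two tins of its kind already in the rack. Leave those two tins and the other things on the table where they are.

Things in the scene. Friction and masses are not known exactly. Their poses are not given: they have to be found in the camera images.
- rack: Fixed steel tin rack (sizes in mm), 245 long, 103 wide, 178 high; origin under its middle on the table, x to its back, z up. Sides 97 apart. Upper level shelf at z 110 from x -52 to 53, a 3 mm bead along its front and back edges, cheeks to z 163. Behind it (x 53 to 116) the drop, under a hood (z 174 to 178, front edge x 56). Below, a lane falls 10 deg to the front stop (x -122); it is open on top only in front of x -52.
- tin: Small closed plain tinplate tin to be loaded, a cylinder 54 mm in diameter and 90 mm tall, about 0.2 kg, standing alone on the table at the start. Origin: middle of its base; z along its axis to the top (both ends alike). Leaning over 31 deg it tips over by itself; on its side it rolls easily. Too long corner to corner (105 mm) to be tipped down between the rack's cheeks.
- stock_a: The first tin of the same kind (54 x 90 mm), lying across the rack's lower lane against the front stop. Origin: middle of one end; z along its axis.
- stock_b: The second tin of the same kind, lying behind the first in the lower lane. Origin: middle of one end; z along its axis.
- shelf_mid (a point): Point on the rack's upper loading shelf, midway between the cheeks, 63 mm in front of its back edge: the place to lay the tin (its axis is then 27 mm above this point). Axes as the rack.
- shelf_edge (a point): Middle of the shelf's back edge, at shelf height. The tin drops once its axis is past this edge and its 3 mm bead. Axes as the rack.
- shaker: Bystander: shaker, 44 mm across, 90 mm tall, standing. Origin: middle of its base.
- tomato_tin: Bystander: large tin with a printed label, 75 mm across, 110 mm tall, standing. Origin: middle of its base.
- onion: Bystander: onion, 83 mm across, 94 mm tall. Origin: middle of its underside.
- lock_ring: Bystander: ribbed steel lock ring lying flat, 73 mm across, 22 mm high. Origin: middle of its underside.
Not all that is in view belongs to the job. Leave any orange look-alike of the tin alone.

How it is judged (in metres and radians):
On the way:
1. the tin lies on its side across the upper loading shelf, let go (x of tin in the frame of rack between -0.05 and 0.05 m and z of tin in the frame of rack between 0.128 and 0.146 m and y of tin in the frame of rack between -0.055 and 0.055 m and angle between the z axis of tin and the y axis of rack, either way round below 0.2 rad and contact force between the fingers and tin below 0.1 N), for 0.2 s.
At the end, for the whole second after the job is handed in: the tin lies at rest in the rack's lower lane, square across it within 0.15 rad and touching or nearly touching the second stock tin from behind (its axis 0.12 to 0.15 m behind the front stop); both stock tins are still in their places within 15 mm (x of tin in the frame of rack between -0.003 and 0.028 m and z of tin in the frame of rack between 0.05 and 0.085 m and y of tin in the frame of rack between -0.055 and 0.055 m and angle between the z axis of tin and the y axis of rack, either way round below 0.15 rad and x of stock_a in the frame of rack between -0.11 and -0.08 m and z of stock_a in the frame of rack below 0.06 m and x of stock_b in the frame of rack between -0.057 and -0.027 m and z of stock_b in the frame of rack below 0.07 m and linear speed of tin below 0.02 m/s).
It fails at once if the shaker is moved by more than 30 mm (distance of shaker from where it was at the start of the episode above 0.03 m).
It fails at once if the tomato tin is moved by more than 30 mm (distance of tomato_tin from where it was at the start of the episode above 0.03 m).
It fails at once if the onion is moved by more than 30 mm (distance of onion from where it was at the start of the episode above 0.03 m).
It fails at once if the lock ring is moved by more than 30 mm (distance of lock_ring from where it was at the start of the episode above 0.03 m).
It also fails if it takes over 70 s, if anything falls off the work surface, if the arm or the gripper's body presses on something with over 40 N, if the wrist force passes 120 N, or if a joint passes its speed limit or range.

## Working session

There is one attempt and no reset: what is moved stays moved. The work goes in short steps, Python scripts to look and compute and a tool call to move; the robot and the scene stay as the last step left them, time stands still between calls to the robot, and variables do not carry over. Pictures are saved under pics/ and viewed, at most 10 in all, crops included, and the job is handed in when it is done.

Besides the shell and the picture viewer there is one more tool, called after "Emit:" in YAML: its name, and indented under it one key for each argument. step_arm: Moves the arm, as the interface text tells. Its arguments: {"type":"object","properties":{"series":{"type":"array"},"squeeze":{"type":"number"}},"required":["series"]}

```bash
mkdir -p pics
cat > h.py <<'E'
import numpy as np, cv2
from scipy.spatial.transform import Rotation as R
from cell import manip
def snap(n,f=None):
    i=manip.camera_info(n); p,d=manip.camera(n)
    if f: cv2.imwrite('pics/'+f,p)
    np.savez('/tmp/'+n,p=p,d=d)
    return p,d,i
def cloud(d,i):
    f=d.shape[0]/2/np.tan(np.radians(i['fovy'])/2)
    v,u=np.mgrid[:d.shape[0],:d.shape[1]]
    c=np.dstack([(u-i['cx'])/f*d,(v-i['cy'])/f*d,d])
    o=np.array(i['orientation'],float)
    M=o if o.shape==(3,3) else R.from_euler('xyz',o).as_matrix()
    return c@M.T+np.array(i['eye'])
E
python3 - <<'E'
from h import *
print(manip.read_state())
a=[]
for n in('scene','top'):
    p,d,i=snap(n); print(n,i); a.append(p)
    X=cloud(d,i); np.save('/tmp/X'+n,X); print(X[::96,::128].round().tolist())
cv2.imwrite('pics/scene.png',cv2.resize(a[0],(800,600))); cv2.imwrite('pics/top.png',cv2.resize(a[1],(800,600)))
E
```

```text
{'clock': 0.0, 'joints': array([-1.27259781e+00,  3.00449978e-01,  1.52157319e+00, -1.59129883e-07,
        1.32070049e+00, -6.65882910e-02]), 'qd': array([-0.00049666, -0.0012599 , -0.00222132,  0.00062972,  0.00177499,
        0.00093921]), 'effort': array([ 7.77313089e-04, -5.31810236e+01, -3.52733588e+01,  7.08359038e-02,
        2.43939750e-02, -1.45498775e-04]), 'eef_pos': array([ 196.14767113, -513.58696028,  229.9012373 ]), 'eef_rot': array([-3.14046414e+00, -7.51028182e-05,  3.64786807e-01]), 'wrist_force': array([-0.25777509,  0.00646061, -0.22381188]), 'moment': array([0.09166514, 0.06348298, 0.00865728]), 'finger_force': 0.0, 'finger_gap': 93.89803649428977}
scene {'fovy': 53.79640570150753, 'cx': 251.909363850367, 'cy': 187.97942912346397, 'eye': array([ 313.34352074, -510.96628731,  784.40131327]), 'orientation': array([-2.47196837,  0.01768316, -0.53785871])}
[[[239.0, 964.0, 220.0], [555.0, 584.0, 289.0], [1059.0, 732.0, 102.0], [1060.0, 128.0, 340.0]], [[248.0, -99.0, 539.0], [469.0, 574.0, 2.0], [827.0, 350.0, 2.0], [906.0, -72.0, 248.0]], [[180.0, -79.0, 400.0], [357.0, 966.0, -869.0], [621.0, 11.0, 2.0], [853.0, -193.0, 69.0]], [[61.0, -35.0, 152.0], [164.0, 440.0, -901.0], [484.0, -215.0, 1.0], [643.0, -388.0, 152.0]]]
top {'fovy': 51.567578606842645, 'cx': 261.1290934833024, 'cy': 186.91478748897885, 'eye': array([ 478.5769369 ,  -57.834788  , 1204.70355621]), 'orientation': array([-3.0690066 , -0.01823274, -1.56848769])}
[[[1058.0, 630.0, 158.0], [1059.0, 284.0, 165.0], [950.0, -61.0, 366.0], [951.0, -342.0, 370.0]], [[808.0, 647.0, 112.0], [846.0, 331.0, -3.0], [781.0, -62.0, 219.0], [852.0, -462.0, -2.0]], [[537.0, 584.0, 190.0], [541.0, 278.0, 139.0], [546.0, -64.0, 86.0], [552.0, -456.0, -2.0]], [[188.0, 958.0, -431.0], [104.0, 593.0, -901.0], [122.0, -70.0, -796.0], [103.0, -741.0, -899.0]]]
```

View pics/scene.png

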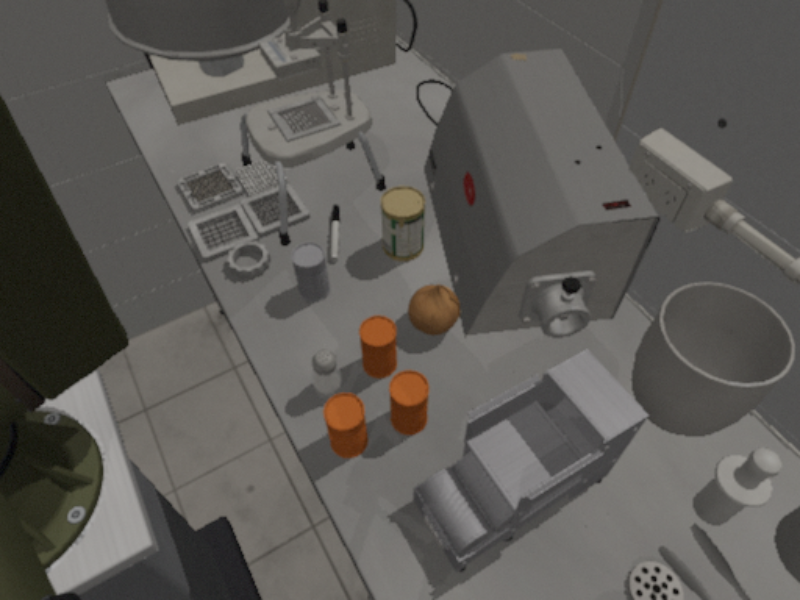

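View pics/top.png

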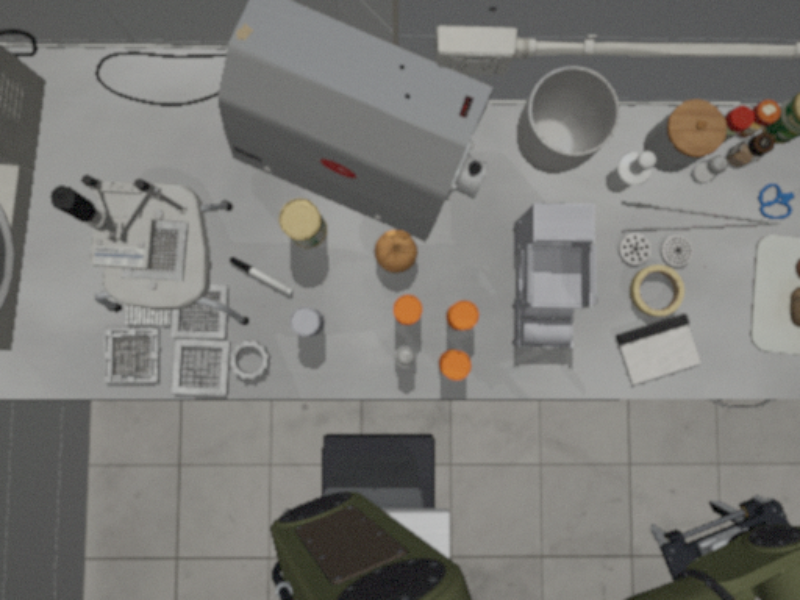

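The small plain tin is the grey one, at about (306,322) in the top view and (310,270) in the scene view. The rack is at about (555,285) in the top view, with its hood towards +x. Next I'll measure both.

Run:
```python
from h import *
X=np.load('/tmp/Xtop.npy'); S=np.load('/tmp/Xscene.npy')
def reg(P,lo,hi):
    m=np.all((P>lo)&(P<hi),axis=-1); return P[m]
s=.64
for n,(u,v) in dict(tin=(306,322),ring=(250,360),shaker=(404,355),o1=(408,310),tom=(300,220)).items():
    c=X[int(v*s),int(u*s)]; q=reg(X,[c[0]-45,c[1]-45,c[2]-12],[c[0]+45,c[1]+45,c[2]+12])
    print(n,c.round(),len(q),q.mean(0).round(1),q.min(0).round(),q.max(0).round())
c=X[int(322*s),int(306*s)]
q=reg(S,[c[0]-45,c[1]-45,75],[c[0]+45,c[1]+45,100]); print('tin scene',len(q),q.mean(0).round(1),q.min(0),q.max(0))
for nm,P in(('top',X),('scene',S)):
    # hood
    q=reg(P,[450,-450,170],[850,-150,190]); print(nm,'hood',len(q),cv2.minAreaRect(q[:,:2].astype(np.float32)),q.mean(0))
    q=reg(P,[400,-450,103],[850,-150,117]); print(nm,'shelf',len(q),cv2.minAreaRect(q[:,:2].astype(np.float32)),q.mean(0))
for nm in('top','scene'):
    p=np.load(f'/tmp/{nm}.npz')['p']
    c=p[120:245,315:395] if nm=='top' else p[220:370,250:420]
    cv2.imwrite(f'pics/c_{nm}.png',cv2.resize(c,None,fx=4 if nm!='top' else 4.6,fy=4 if nm!='top' else 4.6,interpolation=2))
```

```text
tin [506. 107.  89.] 287 [509.1 108.   86.1] [483.  81.  78.] [534. 133.  94.]
ring [435. 224.   0.] 730 [4.349e+02 2.234e+02 1.000e-01] [390. 179.  -8.] [480. 268.  12.]
shaker [447. -70.  89.] 108 [446.2 -74.5  83.7] [430. -89.  77.] [461. -58.  91.]
o1 [529. -78.  86.] 287 [531.3 -77.4  86.2] [ 506. -103.   79.] [557. -52.  92.]
tom [688. 115. 109.] 571 [690.5 115.5 106. ] [654.  79.  97.] [728. 152. 114.]
tin scene 354 [507.4 106.2  87.6] [481.66144293  81.75188958  75.887601  ] [535.4828635  137.22322861  93.96231598]
top hood 1145 ((745.0533447265625, -357.77398681640625), (208.6516876220703, 151.00086975097656), 0.22523781657218933) [ 697.97368547 -340.87315672  176.31559837]
top shelf 1479 ((701.5546875, -277.07476806640625), (261.35418701171875, 327.7856140136719), 81.77198791503906) [ 610.67444613 -331.71307593  109.06344445]
scene hood 2746 ((732.0405883789062, -281.44061279296875), (267.1728210449219, 275.9615478515625), 81.822998046875) [ 713.51974218 -328.77114724  179.05640713]
scene shelf 3372 ((703.256591796875, -278.8480224609375), (264.5417175292969, 335.8966979980469), 81.35865020751953) [ 617.91164065 -328.54433426  111.49429273]
```

View pics/c_top.png

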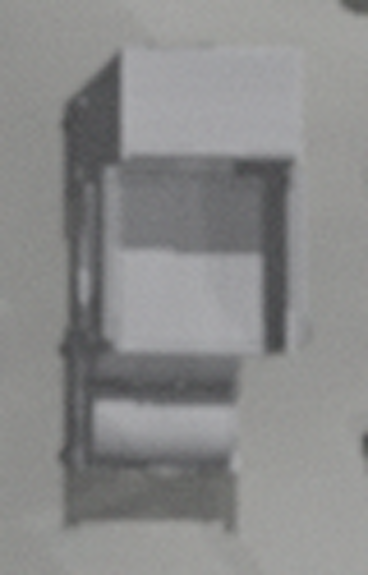

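The top crop shows the hood at rows 48–158 (columns 122–302), the shelf down to row 352, and a stock tin at rows 400–460. The rack is almost square to the world axes. I'll fit its pose from depth.

Run:
```python
from h import *
for nm in('top','scene'):
    P=np.load(f'/tmp/X{nm}.npy'); 
    def reg(lo,hi): return P[np.all((P>lo)&(P<hi),axis=-1)]
    for k,lo,hi in(('hood',[640,-400,168],[740,-275,188]),('shelf',[520,-395,105],[680,-285,116]),('cheektop',[520,-400,152],[640,-275,166])):
        q=reg(lo,hi)
        if len(q)<5: print(nm,k,len(q));continue
        a=np.percentile(q,[0,1,50,99,100],axis=0).round(0)
        print(nm,k,len(q),cv2.minAreaRect(q[:,:2].astype(np.float32)),q.mean(0).round(1));print(a[:,:2].T.tolist())
        if k!='shelf': 
            h=np.histogram(q[:,1],bins=np.arange(-400,-275,4)); print(h[0].tolist())
            if k=='cheektop':
                for sgn in(0,1):
                    m=(q[:,1]>-335)==sgn; 
                    if m.sum()>8: print('fit',m.sum(),np.polyfit(q[m,0]-600,q[m,1],1))
            else:
                for e in range(650,740,12):
                    m=abs(q[:,0]-e)<6
                    if m.sum()>5: print(e,q[m,1].min().round(),q[m,1].max().round())
```

```text
top hood 955 ((673.7503051757812, -338.2776184082031), (103.35955047607422, 65.482421875), 89.01934814453125) [ 674.3 -337.8  175.7]
[[641.0, 643.0, 675.0, 705.0, 707.0], [-390.0, -389.0, -338.0, -287.0, -286.0]]
[0, 0, 24, 36, 38, 29, 43, 35, 37, 34, 38, 39, 32, 39, 33, 36, 36, 41, 29, 42, 32, 40, 32, 42, 28, 42, 26, 46, 26, 0, 0]
650 -389.0 -286.0
662 -389.0 -287.0
674 -390.0 -287.0
686 -390.0 -287.0
698 -390.0 -287.0
710 -389.0 -287.0
top shelf 1231 ((606.12646484375, -336.6231994628906), (102.15304565429688, 145.72023010253906), 89.38957214355469) [ 588.1 -341.   109.1]
[[534.0, 534.0, 587.0, 649.0, 680.0], [-388.0, -386.0, -341.0, -286.0, -285.0]]
top cheektop 308 ((586.5234375, -337.48004150390625), (104.33682250976562, 117.04193878173828), 0.04745462164282799) [ 588.1 -346.2  160.2]
[[534.0, 537.0, 589.0, 638.0, 639.0], [-396.0, -395.0, -386.0, -279.0, -279.0]]
[0, 47, 65, 70, 0, 0, 0, 0, 0, 0, 0, 0, 0, 0, 0, 0, 0, 0, 0, 0, 0, 0, 0, 0, 0, 0, 0, 12, 40, 53, 21]
fit 182 [-1.26574345e-02 -3.89790194e+02]
fit 126 [-2.92497521e-02 -2.83769487e+02]
scene hood 1884 ((672.686584472656
[... 350 characters left out ...]
89.0 -286.0
686 -389.0 -287.0
698 -390.0 -286.0
710 -371.0 -288.0
scene shelf 2788 ((605.41259765625, -337.64996337890625), (102.14608001708984, 149.18429565429688), 89.39643096923828) [ 585.8 -333.6  111.7]
[[530.0, 532.0, 585.0, 659.0, 679.0], [-389.0, -388.0, -334.0, -287.0, -286.0]]
scene cheektop 544 ((585.1649780273438, -335.8302001953125), (116.07025909423828, 107.69298553466797), 89.31616973876953) [ 583.8 -325.3  161.8]
[[531.0, 533.0, 584.0, 637.0, 639.0], [-394.0, -393.0, -287.0, -279.0, -278.0]]
[0, 10, 84, 119, 1, 0, 0, 0, 0, 0, 0, 0, 0, 0, 0, 0, 0, 0, 0, 0, 0, 0, 0, 0, 0, 0, 0, 17, 184, 115, 14]
fit 214 [-1.69015524e-02 -3.88149034e+02]
fit 330 [-1.57148915e-02 -2.84948536e+02]
```

Emit:
step_arm:
  series: [26, 56, 0, 0.1005, 0.68, 26, 56, 0, 0.1005, 0.68, 26, 56, 0, 0.1005, 0.68, 26, 56, 0, 0.1005, 0.68, 26, 56, 0, 0.1005, 0.68, 26, 56, 0, 0.1005, 0.68, 26, 56, 0, 0.1005, 0.68, 26, 56, 0, 0.1005, 0.68, 26, 56, 0, 0.1005, 0.68, 26, 56, 0, 0.1005, 0.68, 26, 56, 0, 0.1005, 0.68, 26, 56, 0, 0.1005, 0.68, 0, 0, -60, 0, 0.68, 0, 0, -60, 0, 0.68, 0, 0, -4, 0, 0.68, 0, 0, 0, 0, 0.68, 0, 0, 0, 0, 0.68]
  squeeze: 20

```text
clock: 2.22
eef_pos: [509.4, 158.4, 108.9]
eef_rot: [3.138, -0.001, 1.571]
wrist_force: [0.8, 0.4, 0.6]
finger_gap: 29.8
finger_force: 0.0
```

Emit:
step_arm:
  series: [0, -6, -2, 0, 0.68, 0, -6, 0, 0, 0.68, 0, -4, 0, 0, 0.68, 0, -4, 0, 0, 0.68, 0, -4, 0, 0, 0.68, 0, -4, 0, 0, 0.68, 0, -4, 0, 0, 0.68, 0, -4, 0, 0, 0.68]

```text
clock: 3.22
eef_pos: [508.2, 121.9, 104.4]
eef_rot: [-3.142, 0.0, 1.571]
wrist_force: [0.4, 0.7, 0.4]
finger_gap: 30.0
finger_force: 0.5
```

Run:
```python
from h import *
p,d,i=snap('scene'); a=p[120:300,150:390]
q,d,i=snap('wrist')
cv2.imwrite('pics/push.png',np.hstack([cv2.resize(a,(400,300)),cv2.resize(q,(400,300))]))
```

```text
(no output)
```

View pics/push.png

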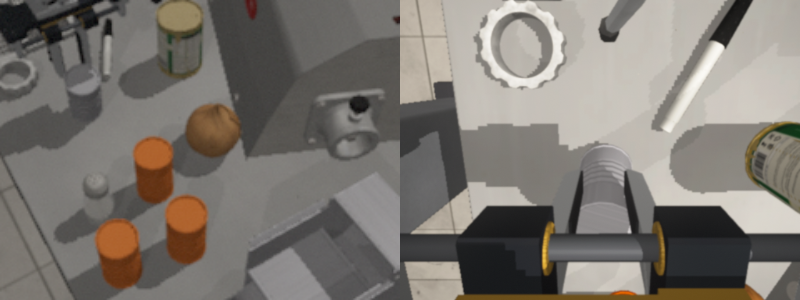

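The tin is leaning: in the wrist view its base trails at (605,160) between the fingers. It's tipping, not sliding, so I'll keep pushing.

Emit:
step_arm:
  series: [0, -4, 0, 0, 0.68, 0, -4, 0, 0, 0.68, 0, -4, 0, 0, 0.68, 0, -4, 0, 0, 0.68, 0, -4, 0, 0, 0.68, 0, -4, 0, 0, 0.68, 0, -4, 0, 0, 0.68, 0, -4, 0, 0, 0.68, 0, -4, 0, 0, 0.68, 0, 0, 0, 0, 0.68, 0, 0, 0, 0, 0.68]

```text
clock: 4.7
eef_pos: [508.2, 86.3, 104.5]
eef_rot: [3.142, -0.0, 1.571]
wrist_force: [-0.3, -0.3, -0.6]
finger_gap: 29.8
finger_force: 0.0
```

Run:
```python
from h import *
p,d,i=snap('scene'); a=p[120:300,150:390]; np.save('/tmp/Xs2',cloud(d,i))
X=cloud(d,i); q=X[np.all((X>[440,-60,35])&(X<[600,170,75]),axis=-1)]; print(len(q),q.mean(0),q.min(0),q.max(0))
q,d,i=snap('wrist')
cv2.imwrite('pics/push2.png',np.hstack([cv2.resize(a,(400,300)),cv2.resize(q,(400,300))]))
```

```text
632 [506.26278909  29.15577735  48.7911981 ] [483.80188294 -13.45605135  35.00733511] [534.67374135  77.83818263  58.0401549 ]
```

View pics/push2.png

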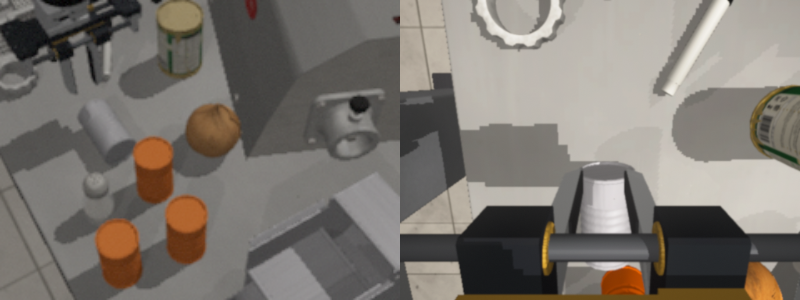

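The tin is lying down along y, centred near (508,32). I'll raise the gripper and open it, then refine the tin's pose.

Emit:
step_arm:
  series: [0, 0, 40, 0, 0, 0, 0, 30, 0, 0, 0, -20, 0, 0, 0, 0, 0, 0, 0, 0]

```text
clock: 5.3
eef_pos: [508.2, 65.7, 174.6]
eef_rot: [3.141, 0.0, 1.57]
wrist_force: [-0.4, 0.7, -0.2]
finger_gap: 66.9
finger_force: 0.0
```

Run:
```python
from h import *
print(manip.read_state()['eef_pos'])
for n in('scene','top','wrist'):
    p,d,i=snap(n); X=cloud(d,i); q=X[np.all((X>[465,-40,38])&(X<[555,100,62]),axis=-1)]
    if len(q)<20: print(n,len(q)); continue
    print(n,len(q),q.mean(0).round(1),q.min(0).round(),q.max(0).round(),cv2.minAreaRect(q[:,:2].astype(np.float32)))
    t=q[q[:,2]>47]; b=np.polyfit(t[:,1]-30,t[:,0],1); print('axis x=',b,t[:,1].min(),t[:,1].max())
    # ridge fit: circle section fit x0+k*y, R=27
    from scipy.optimize import least_squares
    f=lambda v:np.hypot((q[:,0]-v[0]-v[1]*(q[:,1]-30))*np.cos(np.arctan(v[1])),q[:,2]-v[2])-27
    r=least_squares(f,[508,0,27],loss='soft_l1'); print(r.x, np.abs(r.fun).mean())
```

```text
[508.20093323  65.70235552 174.59224997]
scene 591 [506.7  29.7  49.8] [485. -14.  38.] [534.  80.  58.] ((509.07867431640625, 33.148765563964844), (48.413917541503906, 93.49822235107422), 0.27707913517951965)
axis x= [-8.19310131e-03  5.08164817e+02] -13.693881658747614 79.89035204512868
[ 5.09762019e+02 -3.25572064e-03  2.71373009e+01] 1.3414887725167606
top 242 [511.    9.9  48. ] [489. -12.  38.] [533.  33.  58.] ((511.4782409667969, 10.324445724487305), (44.00087356567383, 44.360782623291016), 0.2719097435474396)
axis x= [-7.79907949e-02  5.08911336e+02] -11.89221242663875 31.98398215375392
[ 5.10280617e+02 -3.37639719e-02  2.46380150e+01] 1.6130568832806578
wrist 4794 [512.1  34.1  49. ] [488. -12.  38.] [536.  78.  55.] ((512.164794921875, 32.51396942138672), (48.12385559082031, 90.05569458007812), 0.2737621068954468)
axis x= [-5.46097813e-03  5.12237944e+02] -12.229282730659975 77.50126627279869
[ 5.12346303e+02 -8.92961247e-03  2.58224757e+01] 0.5876271115114902
```

Emit:
step_arm:
  series: [3, -33, 0, 0, 0, 0, 0, -30, 0, 0, 0, 0, -40, 0, 0, 0, 0, -40, 0, 0, 0, 0, -31, 0, 0, 0, 0, 0, 0, 0, 0, 0, 0, 0, 0.6, 0, 0, 0, 0, 0.6, 0, 0, 0, 0, 0.6, 0, 0, 0, 0, 0.6, 0, 0, 0, 0, 0.6, 0, 0, 0, 0, 0.6]
  squeeze: 20

```text
clock: 6.95
eef_pos: [511.3, 33.2, 33.7]
eef_rot: [3.141, 0.0, 1.571]
wrist_force: [-2.2, -0.4, 5.0]
finger_gap: 53.3
finger_force: 20.0
```

Emit:
step_arm:
  series: [0, 0, 40, 0, 0.6, 0, 0, 60, 0, 0.6, 0, 0, 60, 0, 0.6, 0, 0, 60, 0, 0.6, 0, -60, 6, 0, 0.6, 0, -60, 0, 0, 0.6, 0, -60, 0, 0, 0.6, 0, -60, 0, 0, 0.6, 0, -60, 0, 0, 0.6, 0, -50, 0, -0.015, 0.6, 0, 0, 0, 0, 0.6, 0, 0, 0, 0, 0.6]

```text
clock: 8.45
eef_pos: [511.1, -316.4, 258.9]
eef_rot: [-3.141, -0.001, 1.556]
wrist_force: [0.4, 0.3, -1.9]
finger_gap: 53.7
finger_force: 20.0
```

Run:
```python
from h import *
s=manip.read_state(); print(s['eef_pos'],s['eef_rot'],s['finger_gap'])
p,d,i=snap('wrist','held.png'); X=cloud(d,i)-s['eef_pos']; np.save('/tmp/Xw',X)
q=X[np.all((X>[-40,-80,-25])&(X<[40,80,40]),axis=-1)]
print(len(q)); 
for a in(0,1,2): print(np.percentile(q[:,a],[0,1,10,50,90,99,100]).round(1))
m=abs(q[:,0])<18; t=q[m]; print(t[:,1].min(),t[:,1].max(),np.histogram(t[:,1],bins=np.arange(-80,80,5)), np.polyfit(t[:,1],t[:,0],1))
# rack as seen by wrist
W=cloud(d,i)
for lo,hi in(([530,-400,150],[640,-275,170]),([640,-400,170],[720,-275,185])):
    w=W[np.all((W>lo)&(W<hi),axis=-1)]; print(len(w)); 
    if len(w)>20: print(np.percentile(w,[1,50,99],axis=0).round(1))
```

```text
[ 511.1027434  -316.36466817  258.92161608] [-3.14079111e+00 -7.62078931e-04  1.55577971e+00] 53.749517993931775
19905
[-38.2 -36.2 -25.9   0.9  27.5  37.9  39.9]
[-46.5 -44.1 -14.3  10.5  40.9  43.7  44.3]
[-25.  -20.8  -0.8  16.3  21.1  38.3  40. ]
-46.4908286208792 44.22815530517903 (array([   0,    0,    0,    0,    0,    0,   65,  703,  534,   77,    0,
          0,  109,  743,  660,  790,  789,  724,  865,  758,  857,  877,
        898,  911, 1643,    0,    0,    0,    0,    0,    0]), array([-80, -75, -70, -65, -60, -55, -50, -45, -40, -35, -30, -25, -20,
       -15, -10,  -5,   0,   5,  10,  15,  20,  25,  30,  35,  40,  45,
        50,  55,  60,  65,  70,  75])) [-0.00253229  0.15458883]
1810
[[ 539.6 -391.9  151.5]
 [ 587.3 -283.6  162.8]
 [ 638.6 -277.9  166.9]]
8715
[[ 644.3 -385.8  174.3]
 [ 673.6 -331.2  177.6]
 [ 704.2 -286.1  179.3]]
```

View pics/held.png

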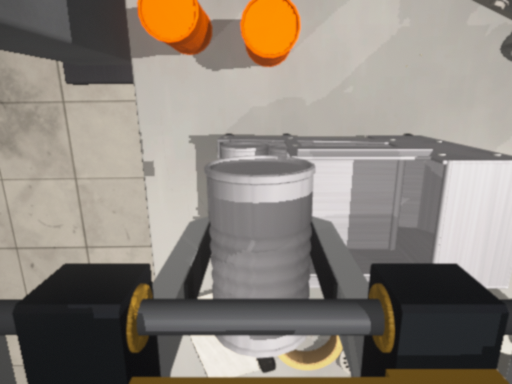

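The wrist view shows the tin held level between the fingers, with its near end at (260,170). The rack cheek is at rows 135–155 and the hood is on the right. I'll check the tin's slope and the inner faces of the cheeks.

Run:
```python
from h import *
X=np.load('/tmp/Xw.npy')
q=X[np.all((X>[-8,-14,10])&(X<[8,46,40]),axis=-1)]
print(len(q),np.polyfit(q[:,1],q[:,2],1))
for y0 in range(-14,46,8):
    t=q[(q[:,1]>=y0)&(q[:,1]<y0+8)]
    if len(t): print(y0,len(t),t[:,2].mean().round(1),t[:,2].max().round(1))
# scene cam: shelf extents between cheeks at various x; interior cheek face points
S=np.load('/tmp/Xscene.npy');T=np.load('/tmp/Xtop.npy')
for n,P in(('s',S),('t',T)):
    for z0,z1 in((120,135),(135,150),(104,116)):
        w=P[np.all((P>[545,-400,z0])&(P<[625,-275,z1]),axis=-1)]
        lo=w[w[:,1]<-370];hi=w[w[:,1]>-300]
        print(n,z0,[(len(k),np.percentile(k[:,1],[2,50,98]).round(1).tolist()) for k in(lo,hi) if len(k)])
```

```text
4485 [1.66833825e-02 1.84730575e+01]
-14 547 18.4 20.8
-6 556 18.5 20.4
2 590 18.5 20.9
10 600 18.5 20.8
18 643 18.9 20.7
26 667 18.9 21.2
34 679 19.1 21.2
42 203 19.5 21.8
s 120 [(63, [-388.0, -387.2, -386.6]), (106, [-288.3, -287.4, -286.3])]
s 135 [(1, [-386.5, -386.5, -386.5]), (107, [-288.4, -287.3, -286.5])]
s 104 [(151, [-387.8, -373.2, -370.1]), (285, [-299.6, -292.8, -286.6])]
t 120 [(40, [-387.4, -386.1, -384.8]), (23, [-286.5, -285.8, -285.0])]
t 135 [(54, [-387.2, -385.8, -384.2])]
t 104 [(179, [-386.7, -378.8, -370.3]), (46, [-299.9, -286.5, -285.2])]
```

Emit:
step_arm:
  series: [20, -10, 0, 0, 0.6, 23, -9, 0, 0, 0.6, 20, 0, 0, 0, 0.6, 0, 0, -25, 0, 0.6, 0, 0, -20, 0, 0.6, 0, 0, -10, 0, 0.6, 0, 0, -8, 0, 0.6, 0, 0, -6, 0, 0.6, 0, 0, -6, 0, 0.6, 0, 0, 0, 0, 0.6]

```text
clock: 9.75
eef_pos: [574.1, -335.8, 184.1]
eef_rot: [-3.141, -0.0, 1.556]
wrist_force: [-0.4, -0.3, -1.5]
finger_gap: 53.7
finger_force: 20.0
```

Emit:
step_arm:
  series: [0, 0, -10, 0, 0.6, 0, 0, -10, 0, 0.6, 0, 0, -10, 0, 0.6, 0, 0, -6, 0, 0.6, 0, 0, -2, 0, 0.6, 0, 0, -2, 0, 0.6, 0, 0, 0, 0, 0.6]

```text
clock: 10.62
eef_pos: [574.2, -335.9, 144.6]
eef_rot: [3.141, 0.0, 1.556]
wrist_force: [-0.4, 0.7, -1.2]
finger_gap: 53.4
finger_force: 20.0
```

Emit:
step_arm:
  series: [0, 0, -1, 0, 0.6, 0, 0, -1, 0, 0.6, 0, 0, 0, 0, 0.6]

```text
clock: 11.0
eef_pos: [574.5, -336.0, 143.8]
eef_rot: [3.14, 0.001, 1.556]
wrist_force: [-2.2, 1.9, 6.9]
finger_gap: 53.5
finger_force: 20.0
```

Emit:
step_arm:
  series: [0, 0, 0, 0, 0.35, 0, 0, 0, 0, 0.3, 0, 0, 0, 0, 0.25, 0, 0, 0, 0, 0.25, 0, 0, 0, 0, 0.25]

```text
clock: 11.62
eef_pos: [574.2, -335.8, 142.4]
eef_rot: [-3.142, -0.0, 1.556]
wrist_force: [0.3, 0.7, -0.5]
finger_gap: 70.4
finger_force: 0.0
```

Run:
```python
from h import *
for n in('scene','wrist'):
    p,d,i=snap(n); X=cloud(d,i); q=X[np.all((X>[535,-384,146])&(X<[640,-290,172]),axis=-1)]
    print(n,len(q),np.percentile(q,[1,50,99],axis=0).round(1).tolist())
    t=q[abs(q[:,1]+337)<46]
    for lo in range(535,625,10):
        m=(t[:,0]>=lo)&(t[:,0]<lo+10)
        if m.sum()>10: print(lo,m.sum(),np.percentile(t[m,2],[50,95]).round(1))
```

```text
scene 601 [[547.6, -381.3, 146.4], [568.8, -363.5, 161.0], [613.0, -332.3, 166.3]]
545 123 [153.3 158.5]
555 122 [160.9 163.9]
565 138 [163.9 165.9]
575 110 [163.3 164.6]
585 75 [158.  161.2]
605 23 [155.2 170. ]
wrist 16453 [[537.3, -383.7, 146.8], [575.6, -326.0, 160.5], [619.4, -292.3, 170.2]]
535 800 [160.7 171.3]
545 816 [150.5 153.2]
555 2853 [158.  161.2]
565 3307 [162.3 163.9]
575 3336 [162.5 163.8]
585 2932 [158.8 161.2]
595 974 [151.5 154.1]
605 785 [160.6 170.9]
615 401 [160.4 170.7]
```

The tin lies on the shelf at x ≈ 574 and has been let go. I'll rise clear, turn a quarter turn, and come down in front of it.

Emit:
step_arm:
  series: [0, 0, 15, 0, 0.25, 0, 0, 30, 0, 0.25, 0, 0, 40, 0, 0.25, -7, 0, 10, -0.17, 0.47, -8, 0, 0, -0.175, 0.47, -8, 0, 0, -0.175, 0.47, -8, 0, 0, -0.175, 0.47, -8, 0, 0, -0.175, 0.47, -8, 0, 0, -0.175, 0.47, 0, 0, 0, -0.175, 0.47, 0, 0, 0, -0.175, 0.47, 0, 0, 0, -0.176, 0.47, 0, 0, 0, 0, 0.47, 0, 0, 0, 0, 0.47]

```text
clock: 13.48
eef_pos: [527.3, -335.8, 238.0]
eef_rot: [3.141, -0.0, -0.011]
wrist_force: [-0.3, 0.0, 0.4]
finger_gap: 49.9
finger_force: 0.0
```

Run:
```python
from h import *
s=manip.read_state(); print(s['eef_pos'],s['eef_rot'])
p,d,i=snap('wrist'); W,dd,ii=snap('scene')
cv2.imwrite('pics/pre.png',np.hstack([cv2.resize(p,(400,300)),cv2.resize(W[200:380,240:480],(400,300))]))
```

```text
[ 527.25094732 -335.82473209  238.00489981] [ 3.14129412e+00 -4.78458719e-04 -1.12092842e-02]
```

View pics/pre.png

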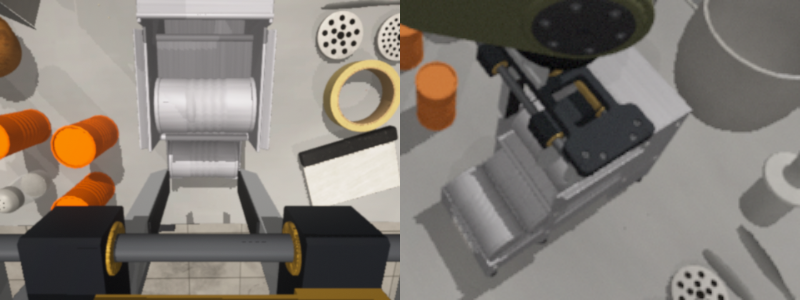

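The wrist view shows the tin square across the shelf at (205,105), with the fingers in front of it. Next I'll descend and push.

Emit:
step_arm:
  series: [0, 0, -30, 0, 0.47, 0, 0, -30, 0, 0.47, 0, 0, -20, 0, 0.47, 0, 0, -10, 0, 0.47, 0, 0, 0, 0, 0.47, 6, 0, 0, 0, 0.47, 6, 0, 0, 0, 0.47, 6, 0, 0, 0, 0.47, 6, 0, 0, 0, 0.47, 6, 0, 0, 0, 0.47, 6, 0, 0, 0, 0.47, 6, 0, 0, 0, 0.47, 6, 0, 0, 0, 0.47]

```text
clock: 15.2
eef_pos: [575.6, -335.8, 147.5]
eef_rot: [-3.142, -0.0, -0.015]
wrist_force: [-0.1, -0.8, 0.0]
finger_gap: 50.2
finger_force: 0.0
```

Emit:
step_arm:
  series: [5, 0, 0, 0, 0.47, 5, 0, 0, 0, 0.47, 5, 0, 0, 0, 0.47, 5, 0, 0, 0, 0.47, 4, 0, 0, 0, 0.47, 4, 0, 0, 0, 0.47, 4, 0, 0, 0, 0.47, 4, 0, 0, 0, 0.47, 4, 0, 0, 0, 0.47, 0, 0, 0, 0, 0.47, 0, 0, 0, 0, 0.47]

```text
clock: 16.58
eef_pos: [615.2, -335.8, 147.4]
eef_rot: [-3.142, 0.0, -0.015]
wrist_force: [0.3, 0.2, 0.2]
finger_gap: 50.1
finger_force: 0.0
```

Run:
```python
from h import *
p,d,i=snap('wrist'); W,dd,ii=snap('scene')
cv2.imwrite('pics/aft.png',np.hstack([cv2.resize(p,(400,300)),cv2.resize(W[200:380,240:480],(400,300))]))
```

```text
(no output)
```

View pics/aft.png

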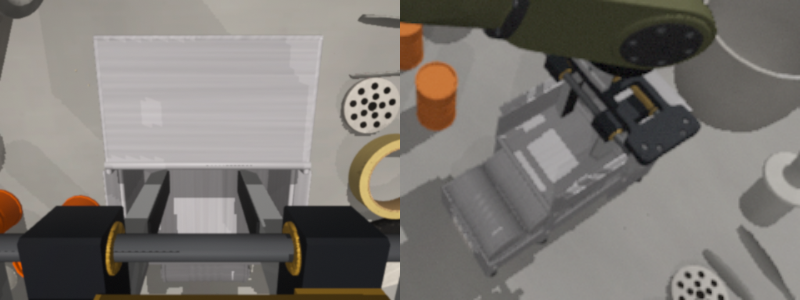

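The shelf is empty, so the tin has gone over the edge. I'll back out and look down the lane.

Emit:
step_arm:
  series: [-30, 0, 0, 0, 0.47, -30, 0, 0, 0, 0.47, -28, 0, 20, 0, 0.47, 0, 0, 40, 0, 0.47, 0, 0, 40, 0, 0.47, -60, 0, 0, 0, 0.47, -60, 0, 0, 0, 0.47, 0, 0, 0, 0, 0.47, 0, 0, 0, 0, 0.47]

```text
clock: 17.8
eef_pos: [407.6, -336.0, 248.0]
eef_rot: [3.141, -0.001, -0.016]
wrist_force: [0.1, -0.3, 0.2]
finger_gap: 50.1
finger_force: 0.0
```

Run:
```python
from h import *
p,d,i=snap('wrist'); T,dt,it=snap('top'); W,dd,ii=snap('scene')
a=cv2.resize(W[200:380,240:480],(400,300)); b=cv2.resize(p,(400,300)); c=cv2.resize(T[110:260,300:410],(400,545))[:300]
cv2.imwrite('pics/end.png',np.vstack([np.hstack([b,a]),np.hstack([c,np.zeros((300,400,3),np.uint8)])]))
for n,X in(('scene0',np.load('/tmp/Xscene.npy')),('scene',cloud(dd,ii)),('wrist',cloud(d,i)),('top',cloud(dt,it))):
    for k,lo,hi in(('stock',[462,-384,60],[530,-290,100]),('drop',[628,-384,0],[705,-290,165])):
        q=X[np.all((X>lo)&(X<hi),axis=-1)]
        if len(q)>5: print(n,k,len(q),np.percentile(q,[2,50,98],axis=0).round().tolist())
```

```text
scene0 stock 1555 [[469.0, -378.0, 61.0], [496.0, -337.0, 71.0], [529.0, -292.0, 79.0]]
scene0 drop 929 [[629.0, -379.0, 47.0], [678.0, -331.0, 63.0], [698.0, -292.0, 115.0]]
scene stock 473 [[469.0, -379.0, 61.0], [520.0, -367.0, 73.0], [530.0, -293.0, 79.0]]
scene drop 936 [[629.0, -379.0, 47.0], [678.0, -331.0, 63.0], [698.0, -292.0, 115.0]]
wrist stock 5473 [[473.0, -378.0, 61.0], [499.0, -336.0, 70.0], [529.0, -292.0, 75.0]]
top stock 562 [[473.0, -379.0, 61.0], [499.0, -336.0, 68.0], [530.0, -292.0, 75.0]]
top drop 258 [[629.0, -383.0, 41.0], [640.0, -341.0, 108.0], [662.0, -294.0, 114.0]]
```

View pics/end.png

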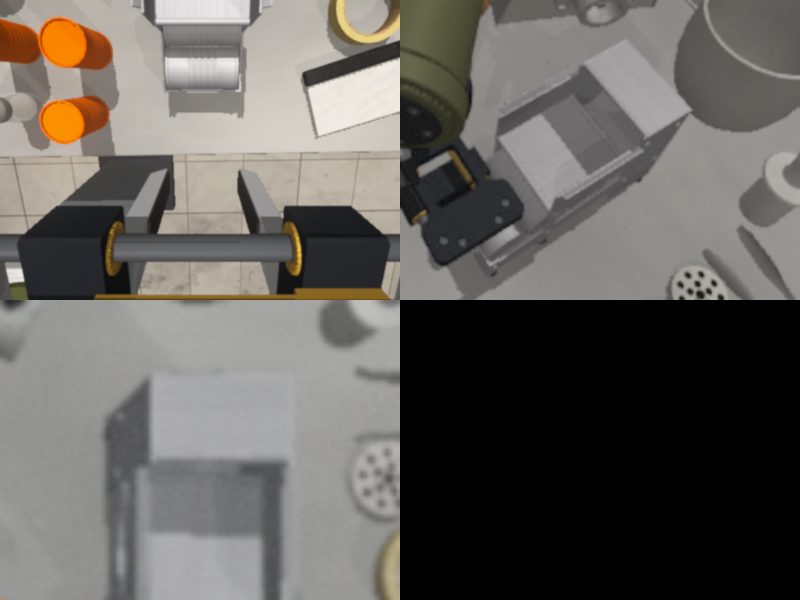

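The end view shows the shelf empty. The drop gives the same depths as when the rack was unloaded, so the tin has rolled on down, and the front stock tin hasn't moved. I'm handing the job in.

```bash
python3 -c "
from cell import manip
print(manip.sign_off())"
```

```text
the job is handed in; nothing more can be done
None
```

I laid the tin across the loading shelf, let it go, pushed it over the back edge, and handed the job in. Its resting place under the shelf is out of camera view; the shelf and drop are clear and the front stock tin has not moved, so I take it to be behind the second one.

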